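# Slide the thin board out over the edge of the chopping block

## Robot

A 7-joint arm with a two-finger parallel gripper is mounted at the origin on a cart in front of the work surface, level with it; the furniture and walls round the work are solid. World frame = base frame: x ahead of the robot, y to its left, z up, the work surface at z = 0. Lengths are in mm, angles in rad, forces in N, time in s.
With the tool pointing down it reaches from about 350 to 900 mm from the base axis. Payload 7.2 kg.
Tool frame: the origin (TCP) lies midway between the tips of the shut fingers; the grasp point (between the pads) lies 19 mm behind it (r.pinch_z is the distance from the TCP to the grasp point, in mm); z points along the fingers, y is the line along which they close (so a half turn about z gives the same grasp; the last joint's range is limited). The gripper opens to 88 mm and grips with 3 to 60 N. Pads are 20 mm wide; open, the fingers measure 115 mm over their backs; the gripper's body (75 mm by 178 mm) begins 61 mm behind the grasp point.
Start: joints at [-1.207, 0.411, -0.013, 1.596, 0.006, 1.134, -0.082], TCP at [261.576, 567.633, 222.653] pointing down, gripper open.
Joint ranges: [-2.95, 2.95], [-0.29, 1.99], [-1.47, 1.44], [0.14, 2.54], [-1.03, 4.17], [0.13, 1.85], [-2.86, 2.86]. Speed limits (rad/s): [2.39, 2.39, 3.01, 3.01, 3.14, 3.14, 3.14].

## Interface

Orientations are given as a 3x3 rotation matrix whose columns are the frame's x, y, z axes.
In Python, from plant import r, hand, kinematics, monitor, cams, order gives the robot as it stands. Calls block until the motion is done:
- r.reach(position, orientation): joint-space move of the TCP to a pose.
- r.movel(position, frame=None, velocity=150): straight line of the TCP; frame=None keeps the orientation; velocity is the mean speed in mm/s.
- r.goto_joints(angles): joint-space move.
- hand.open_jaws() and hand.grasp(newtons=None): open the fingers fully, or close them until they stop; newtons is the grip in N (None keeps the last).
- r.pause(seconds).
- kinematics.ik(position, orientation): joint angles nearest the present ones, or None.
- monitor.get_state(): the state.
- cams.snapshot(name): name is "scene" or "top"; returns the picture (420x560x3 uint8, red, green, blue); there is no depth.
- cams.camera_params(name): a dict with "fx", "fy", "cx", "cy" (pixels), "k1" (the pictures are not rectified: a ray, as slopes to the right and down, at radius r is drawn at 1 + k1 r^2 times it, then the intrinsics apply), "xyz" and "rotation" of the camera in the world. Camera axes: x right, y up, looking along -z (the intrinsics and any distortion apply to the point x, -y, -z); pixel columns grow to the right and rows downward; lengths in mm; the calibration is good to about 2 mm. A picture is of the moment at which its call begins. camera_params takes no time and is no camera call.
A pose or a line that the arm cannot do raises r.IKError and nothing moves.
- order.close_job(): hands the job in; it is judged then, once.
The state is a dict: "time_s": time; "q": joint angles; "joint_vel": joint speeds; "joint_torque": joint torques, N m; "ee_pos": TCP position; "tcp_rot": TCP orientation; "force": force on the tool from outside, world axes, zero at the start; "moment": the same for the moment, N m; "grip_width": opening from 0.0 (shut) to 1.0 (fully open); "grasp_force": force on a finger pad.
Only numpy, scipy, OpenCV 4.12 (cv2) and the standard library are available. Lean on these libraries where they do the work, as an engineer would, in place of code of your own. Each camera call takes 0.05 s, during which the arm holds its last target. There are 200 camera calls.

## Task

Slide the thin white serving board to the right on the chopping block until it sticks out past the block's right edge with its black stripe directly over that edge, the board lying square to the block, so that a hand can get under it. The food tin stands in the way: gently push it aside, so that the board never touches it and a finger's width or more stays free between them. Only push, never lift or tip the board or the tin, and leave the other things where they are.

Things in the scene. Friction and masses are not known exactly. Their poses are not given: they have to be found in the camera images.
- block: heavy brown wooden chopping block that does not move, 260 (x) x 280 (y) x 36 (z) mm. Origin: centre of its underside, on the worktop. Its y axis points to the left of the robot (turned by up to 0.2 rad); the board has to overhang the opposite, right edge (block frame y -140 mm). The top is flat, 36 mm above the worktop.
- block_edge (a point): middle of the block's right top edge (block frame: x 0, y -140 mm, z 36 mm). Axes as the block's.
- board: thin loose white serving board lying flat on the block, 110 (x) x 150 (y) x 8 (z) mm, about 0.16 kg. Origin: centre of its underside. Its y axis points along its length to the left, away from the end with the stripe (up to 0.2 rad off the block's y axis at the start). Its straight left end is 75 mm from the origin.
- stripe (a point): middle of the 4 mm wide black stripe across the board's top, 40 mm from the board's right end (board frame: x 0, y -35 mm, z 8 mm). Axes as the board's.
- tin: round food tin with a red and blue label, 75 mm in diameter, 58 mm high, about 0.25 kg, standing loose on the worktop 8 to 18 mm right of the block, in the way of the board. There is free worktop for it nearer to the robot and farther away (the worktop's front edge runs along y at x = 360 mm; right of y = -290 mm the 6 mm high glass hob reaches to x = 405 mm). Origin: centre of its underside.
- tin_mid (a point): centre of the tin, 29 mm above its underside.
- garlic: garlic bulb, 56 mm in diameter and height, loose on the far left corner of the block; leave it alone. Origin: centre of its underside.
- spice_jar: spice jar with a white cap, 47 mm in diameter, 98 mm high, standing loose on the worktop to the left of the block; leave it alone. Origin: centre of its underside.
- mug: white mug, red-brown inside, 89 x 120 x 98 mm, standing loose on the worktop left of the spice jar; leave it alone. Origin: centre of its underside.
- teaspoon: white teaspoon, 130 mm long, lying loose on the worktop left of the mug; leave it alone. Origin: centre of its underside.

How it is judged (in metres and radians):
At the end, for the whole second after the job is handed in: The middle of the board's stripe is within 8 mm of the block's right edge, the board is square to the block within 0.12 rad (7 degrees) and lies flat and still on it; the tin stands upright and still on the worktop with at least about 12 mm between it and the board seen from above (y of stripe in the frame of block between -0.148 and -0.132 m and angle between the y axis of board and the y axis of block, either way round below 0.12 rad and height (world z) of board between 0.033 and 0.039 m and angle between each of board, tin's own z axis and vertical below 0.05 rad and linear speed of each of board, tin below 0.01 m/s and (x of tin in the frame of board above 0.105 m or x of tin in the frame of board below -0.105 m or y of tin in the frame of board above 0.125 m or y of tin in the frame of board below -0.125 m) and height (world z) of tin between -0.004 and 0.004 m); the robot touches nothing.
It fails at once if the board is lifted off the block, dropped or tipped (height (world z) of board above 0.044 m or height (world z) of board below 0.03 m or angle between board's own z axis and vertical above 0.12 rad).
It fails at once if the tin is lifted, dropped or tipped (height (world z) of tin above 0.012 m or height (world z) of tin below -0.01 m or angle between tin's own z axis and vertical above 0.25 rad).
It fails at once if the tin is gripped or shoved roughly (over 20 N) (contact force between the fingers and tin above 20 N).
It fails at once if the board touches the tin (contact force between board and tin above 0.2 N).
It fails at once if another thing is moved by more than 20 mm (distance of any of spice_jar, garlic, mug, teaspoon from where it was at the start of the episode above 0.02 m).
It also fails if it takes over 53 s, if anything falls off the work surface, if the arm or the gripper's body presses on something with over 40 N, if the wrist force passes 120 N, or if a joint passes its speed limit or range.

## Working session

There is one attempt and no reset: what is moved stays moved. The work goes in short steps, each a Python script; the robot and the scene stay as the last script left them, time stands still between calls to the robot, and variables do not carry over. Pictures are saved under pics/ and viewed, at most 10 in all, crops included, and the job is handed in when it is done.

```bash
ls; mkdir -p pics; python3 - <<'E'
from plant import r, hand, kinematics, monitor, cams, order
import cv2
for n in ("scene","top"):
    p=cams.camera_params(n); print(n,p)
    cv2.imwrite(f"pics/{n}0.png",cams.snapshot(n)[:,:,::-1])
print(monitor.get_state()["time_s"])
E
```

```text
pics
scene {'fx': 487.45443241089424, 'fy': 487.45443241089424, 'cx': 272.7818590443777, 'cy': 207.39680581023404, 'k1': -0.17497599103687486, 'xyz': array([-383.49521853,  710.7210372 ,  950.91110021]), 'rotation': array([[-0.57413073,  0.5053363 , -0.64421202],
       [-0.81873872, -0.36047782,  0.44690339],
       [-0.00638765,  0.7840223 ,  0.62069979]])}
top {'fx': 449.0608695171491, 'fy': 449.0608695171491, 'cx': 278.3663724165222, 'cy': 205.81036102865866, 'k1': 0.008073239277920441, 'xyz': array([ 317.43147991,   72.70615828, 1248.46657023]), 'rotation': array([[ 0.02660261,  0.98463809, -0.1725692 ],
       [-0.99960419,  0.02778273,  0.00442637],
       [ 0.00915281,  0.17238314,  0.98498745]])}
0.1
```

```bash
python3 - <<'E'
import cv2
a=cv2.imread("pics/top0.png");cv2.imwrite("pics/top0b.png",cv2.resize(a,(784,588),interpolation=2))
E
```

```text
(no output)
```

View pics/top0b.png

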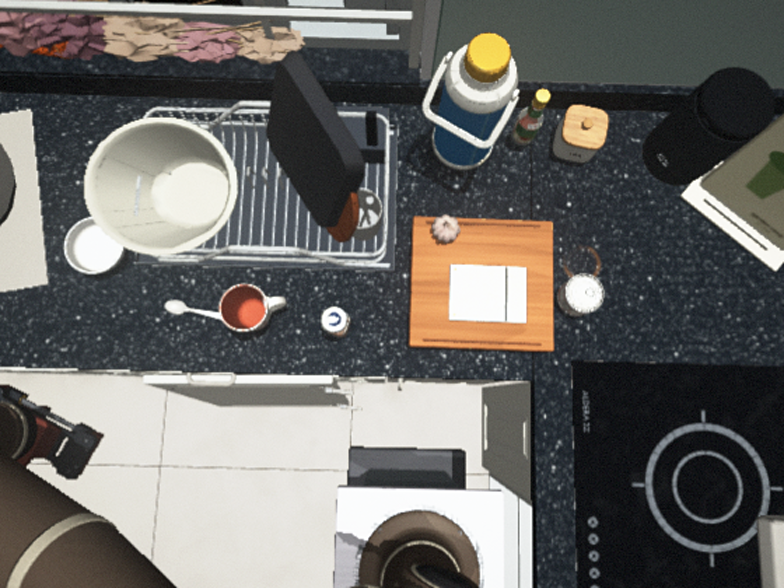

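View pics/scene0.png

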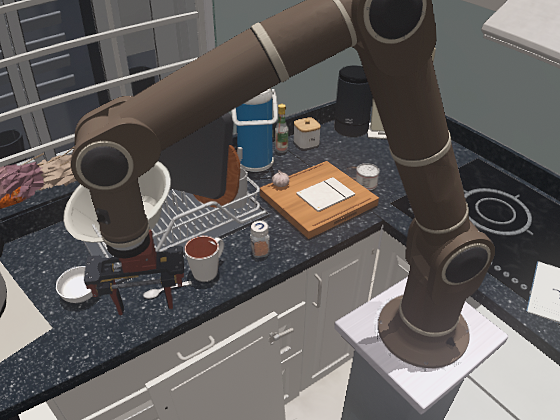

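The top view (scaled 1.4x) shows the block with corners at about (414,217), (552,222), (553,350) and (411,349). The board spans (450,264)–(526,323), its stripe is at column 507, and the tin top is at (584,293). There is a brown ring-like thing just behind the tin, so I'll look closer.

```bash
python3 - <<'E'
import cv2
a=cv2.imread("pics/top0.png")[150:255,290:440];cv2.imwrite("pics/c1.png",cv2.resize(a,None,fx=5,fy=5,interpolation=2))
E
```

```text
(no output)
```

View pics/c1.png

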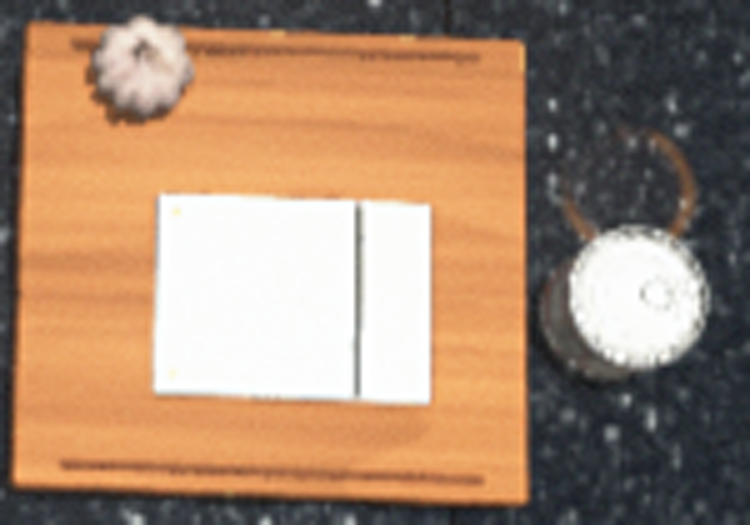

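The crop (5x, origin 290,150) shows these positions:
- **Block top corners:** (28,23), (524,41), (528,502), (12,487)
- **Board corners:** (159,194), (431,205), (430,403), (154,393)
- **Stripe:** (359,203)–(357,396)
- **Tin top centre:** (638,297)

The brown ring is a flat stain on the worktop.

```bash
cat > h.py <<'E'
import numpy as np, cv2
from plant import r, hand, kinematics, monitor, cams, order
def pix2w(uv,z,name="top"):
    p=cams.camera_params(name)
    K=np.array([[p["fx"],0,p["cx"]],[0,p["fy"],p["cy"]],[0,0,1]])
    n=cv2.undistortPoints(np.array(uv,float).reshape(-1,1,2),K,np.array([p["k1"],0,0,0.]))[:,0]
    d=np.c_[n[:,0],-n[:,1],-np.ones(len(n))]@p["rotation"].T
    return p["xyz"]+d*((z-p["xyz"][2])/d[:,2])[:,None]
def crop2w(uv,z,o=(290,150),f=5): return pix2w((np.array(uv,float)+.5)/f-.5+np.array(o),z)
def rect(P,L): # corners far-left, far-right, near-right, near-left -> centre, yaw of y axis, sizes
    P=P[:,:2]; c=P.mean(0); y=(P[0]+P[3]-P[1]-P[2])/2; x=(P[0]+P[1]-P[2]-P[3])/2
    # y axis dir angle about z relative to world y
    return c, np.arctan2(-y[0],y[1]), np.arctan2(x[1],x[0]), np.linalg.norm(x), np.linalg.norm(y)
def show(name,o,s,f):
    a=cams.snapshot("top")[o[1]:o[1]+s[1],o[0]:o[0]+s[0],::-1]
    cv2.imwrite(name,cv2.resize(a,None,fx=f,fy=f,interpolation=cv2.INTER_CUBIC))
E
python3 - <<'E'
from h import *
np.set_printoptions(precision=3,suppress=True)
print(rect(crop2w([(28,23),(524,41),(528,502),(12,487)],36),0))
print(rect(crop2w([(159,194),(431,205),(430,403),(154,393)],44),0))
print(crop2w([(359,203),(357,396)],44), crop2w([(638,297)],58))
E
```

```text
(array([ 547.222, -113.352]), np.float64(-0.004994930162126268), np.float64(-0.011360227922985362), np.float64(258.6728168501767), np.float64(278.2603649156575))
(array([ 524.468, -123.307]), np.float64(-0.010708403668889352), np.float64(-0.015162265097027427), np.float64(109.68798870515081), np.float64(149.31040252393413))
[[ 578.345 -159.288   44.   ]
 [ 471.697 -157.638   44.   ]] [[ 527.83  -306.724   58.   ]]
```

```bash
cat >> h.py <<'E'
YAW=-0.008; c,s=np.cos(YAW),np.sin(YAW)
RZ=np.array([[c,-s,0],[s,c,0],[0,0,1.]])
A=[RZ@np.array([[0,k,0],[k,0,0],[0,0,-1.]]) for k in (1,-1)]
def st(): 
    q=monitor.get_state(); print(round(q["time_s"],2),np.round(q["ee_pos"],1),np.round(q["force"],1)); return q
E
python3 - <<'E'
from h import *
np.set_printoptions(precision=2,suppress=True)
q0=monitor.get_state()["q"]
for k in (0,1):
    for p in ([440,-308,200],[610,-308,22],[524,-25,40],[524,-140,40]):
        print(k,p,kinematics.ik(p,A[k]))
print(monitor.get_state()["tcp_rot"], crop2w([(140,70)],64), pix2w([(335/1.4,320/1.4)],98))
E
```

```text
0 [440, -308, 200] [-0.18  0.38  0.91  1.88 -0.35  1.05  0.87]
0 [610, -308, 22] [-0.11  0.87  0.81  1.64 -0.74  0.97  0.97]
0 [524, -25, 40] [-0.42  0.52  0.49  2.03 -0.38  0.68  0.31]
0 [524, -140, 40] [-0.28  0.57  0.61  1.99 -0.49  0.72  0.62]
1 [440, -308, 200] [-0.37  0.56  1.27  1.89 -0.59  1.14 -2.03]
1 [610, -308, 22] [-0.2   0.98  1.03  1.65 -0.94  1.08 -2.04]
1 [524, -25, 40] [-0.77  0.73  1.04  2.05 -0.85  0.87 -2.39]
1 [524, -140, 40] [-0.54  0.76  1.03  2.01 -0.86  0.9  -2.18]
[[-0.91  0.42 -0.  ]
 [ 0.42  0.91 -0.  ]
 [-0.   -0.   -1.  ]] [[644.67 -36.37  64.  ]] [[456.65 166.58  98.  ]]
```

```bash
python3 - <<'E'
from h import *
hand.grasp(10)
r.movel([300,450,240]); 
r.reach([440,-306,200],A[0]); st()
r.movel([440,-306,22],velocity=120); st()
r.movel([472,-306,22],velocity=60); st()
r.movel([540,-306,22],velocity=40); st()
show("pics/c2.png",(290,120),(150,120),5)
E
```

```text
5.14 [ 440.7 -305.1  199.9] [-0.8 -0.6  0.3]
6.78 [ 440.4 -306.2   22.6] [ 0.3  0.3 -0.5]
7.46 [ 471.7 -306.    21.8] [-1.1  0.2  0.1]
9.31 [ 539.9 -306.    22. ] [-1.9  0.3  0.4]
```

View pics/c2.png

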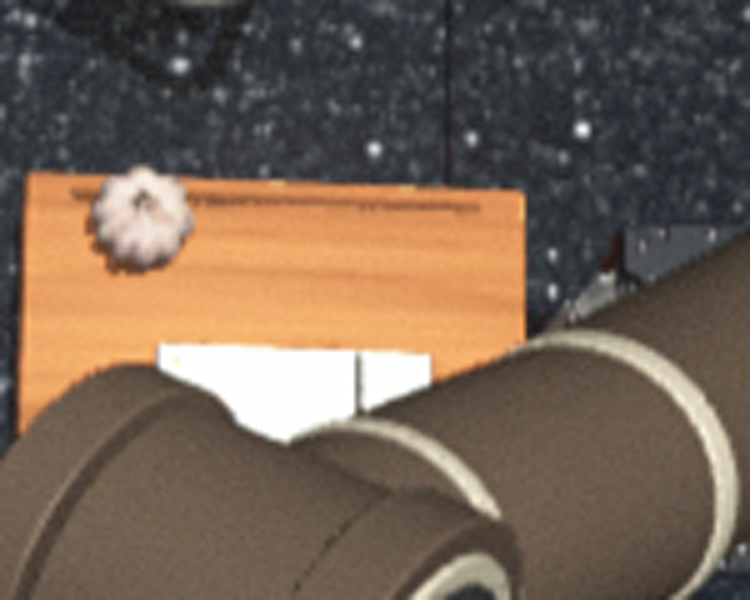

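The arm hides most of the view, but the tin's left side shows at about (590,300) ahead of the fingers, and the 2 N reading shows it is still being pushed. I'll continue, back off and look.

```bash
python3 - <<'E'
from h import *
r.movel([608,-306,22],velocity=40); st()
r.movel([570,-306,22],velocity=100)
r.movel([540,-306,170],velocity=200)
r.reach([524,-15,170],A[0]); st()
hand.open_jaws(); st()
show("pics/c3.png",(290,120),(150,120),5)
E
```

```text
11.21 [ 608. -306.   22.] [-2.3  0.3  1.9]
13.78 [524.2 -16.2 170. ] [-0.  -0.1 -0.5]
15.15 [524. -15. 170.] [ 0.3 -0.3  0.6]
```

View pics/c3.png

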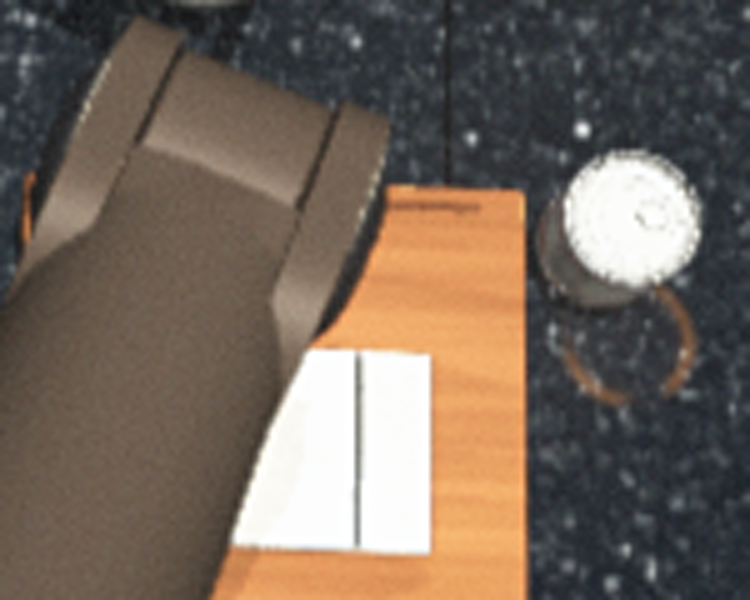

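The tin top is now at (632,222), upright, about 130 mm farther away. Next I'll lower the open fingers behind the board's left end and feel for the block top.

```bash
python3 - <<'E'
from h import *
print(crop2w([(632,222)],58,(290,120)))
r.movel([524.5,-18,48],velocity=150); r.pause(.3); f0=monitor.get_state()["force"][2]; st()
for z in np.arange(44,31,-1.5):
    r.movel([524.5,-18,z],velocity=20); r.pause(.1)
    q=st()
    if q["force"][2]-f0>4: break
E
```

```text
[[ 652.97355852 -306.75482475   58.        ]]
16.47 [524.8 -17.8  48.5] [ 0.2 -0.1 -0.1]
16.92 [524.5 -18.1  44. ] [0.1 0.3 1.5]
17.27 [524.5 -18.   42.5] [ 0.1 -0.3  0.8]
17.62 [524.5 -18.   41. ] [-0.6 -1.  -0.5]
17.97 [524.5 -18.   39.5] [-0.2  1.   0.9]
18.32 [524.6 -18.   38. ] [-0.2  0.3 -0.2]
18.67 [524.6 -18.   36.5] [-0.8  0.5  0.6]
19.02 [524.6 -18.   36.3] [-5.5  0.8 20.3]
```

Contact came at z≈36.3, so the tips are level with the TCP. I'll push at z=39.5, stop short of the target, and look.

```bash
python3 - <<'E'
from h import *
r.movel([524.5,-18,39.5],velocity=30); r.pause(.1); st()
r.movel([524.3,-34,39.5],velocity=60)
r.movel([524.1,-80,39.5],velocity=35); st()
r.movel([523.8,-124,39.5],velocity=35); st()
r.movel([523.8,-110,39.5],velocity=60)
r.movel([523.8,-60,160],velocity=200)
r.reach([500,130,220],A[0]); st()
show("pics/c4.png",(290,120),(150,120),5)
E
```

```text
19.42 [524.4 -17.9  39.2] [-1.1  0.4 -0.4]
21.3 [524.2 -80.   39.6] [-0.9  1.   0.2]
22.71 [ 523.8 -124.    39.5] [1.  0.1 0.4]
24.71 [499.9 128.4 219.4] [-0.6 -1.2 -0.5]
```

View pics/c4.png

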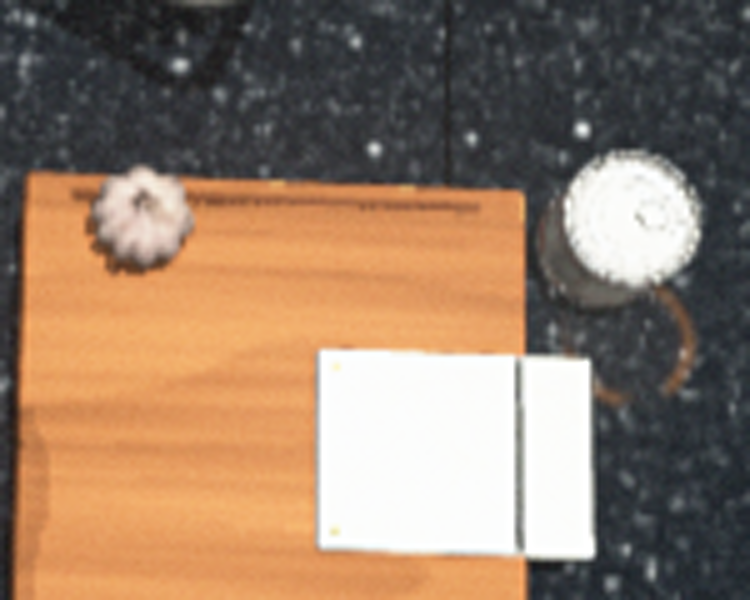

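The board is square. The stripe runs from (519,360) to (520,550), and the block's edge from (524,191) to (526.5,598).

```bash
python3 - <<'E'
from h import *
print(crop2w([(519,360),(520,550)],44,(290,120)),crop2w([(524,191),(526.5,598)],36,(290,120)))
print(rect(crop2w([(318,350),(590,358),(595,557),(319,548)],44,(290,120)),0),crop2w([(632,222)],58,(290,120)))
E
```

```text
[[ 576.91647296 -247.11567779   44.        ]
 [ 471.98208377 -245.80444569   44.        ]] [[ 675.36339557 -253.715619     36.        ]
 [ 446.90862243 -250.97730736   36.        ]]
(array([ 524.46883966, -211.5740096 ]), np.float64(-0.0032483930026558695), np.float64(0.002129612737715908), np.float64(109.59405310889636), np.float64(149.29228619387672)) [[ 652.97355852 -306.75482475   58.        ]]
```

The stripe is about 6 mm short of the edge, so one more small push to TCP y ≈ -130.5.

```bash
python3 - <<'E'
from h import *
r.reach([523.8,-90,120],A[0])
r.movel([523.8,-105,39.5],velocity=90)
r.movel([523.7,-119,39.5],velocity=40); r.movel([523.7,-130.5,39.5],velocity=20); st()
r.movel([523.8,-110,39.5],velocity=60)
r.movel([523.8,-60,160],velocity=200)
r.reach([500,130,220],A[0]); st()
show("pics/c5.png",(290,120),(150,120),5)
E
```

```text
28.0 [ 523.7 -130.7   39.5] [-0.1  0.3 -0.5]
30.11 [499.9 128.4 219.4] [-0.6  0.1 -1. ]
```

View pics/c5.png

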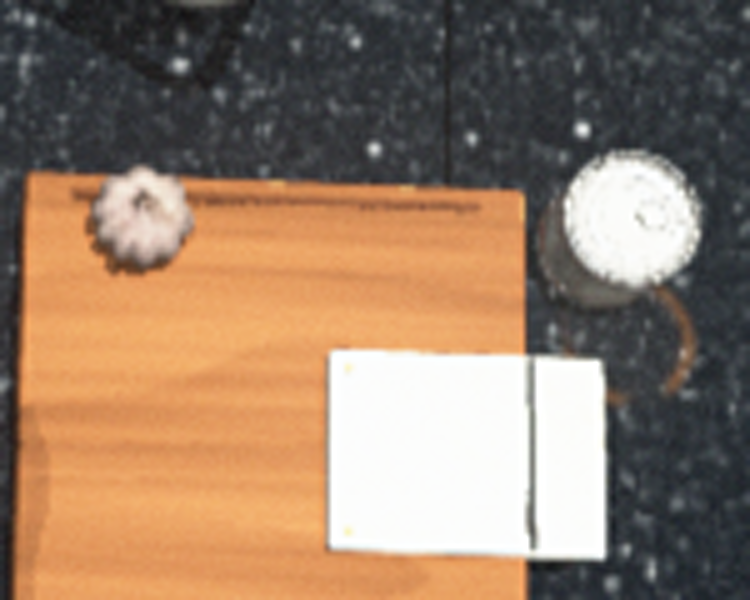

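The stripe is now at column ≈531.5, which is y ≈ -252.9 mm against the edge at ≈ -252.5 mm. The board is square, and the tin stands well clear at (632,222).

```bash
python3 -c "
from plant import order; print(order.close_job())"
```

```text
the job is handed in; nothing more can be done
None
```

The job is handed in: in the last picture the board lies square with its stripe within about 1 mm of the block's right edge, the tin stands upright about 35 mm clear of it, and the other things in view had not moved; no verdict was returned.

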